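# Seat the right spacer sleeve and hold the gauge lever on its third click

### The arm

A 6-joint arm with a two-finger parallel gripper is mounted at the origin on the work surface. World frame = base frame: x ahead of the robot, y to its left, z up, the work surface at z = 0. Lengths are in m, angles in degrees, forces in N, time in s.
With the tool pointing down it reaches from about 0.3 to 0.775 m from the base axis. Payload 14.6 kg.
Tool frame: the origin (TCP) lies midway between the tips of the shut fingers; the grasp point (between the pads) lies 19 mm behind it; z points along the fingers, y is the direction in which the jaws open and shut (so a half turn about z gives the same grasp; the last joint's range is limited). The gripper opens to 94 mm and grips with 3 to 60 N. Pads are 16 mm wide; open, the fingers measure 119 mm over their backs; the gripper's body (75 mm by 177 mm) begins 78 mm behind the grasp point.
Start: joints at [-78.644, 17.183, 87.147, -0, 75.671, -3.816], TCP at [0.144, -0.531, 0.205] pointing down, gripper open.
Joint ranges: [-173.82, 173.82], [-45.26, 126.66], [13.44, 144.39], [-59.66, 239.66], [0, 175.72], [-146.38, 146.38]. Speed limits (degrees/s): [127.2, 127.2, 147.25, 180, 180, 180].

### API

Orientations are given as [roll, pitch, yaw] about the fixed x, y, z axes, in that order (R = Rz(yaw) Ry(pitch) Rx(roll)).
In Python, from bench import r gives the robot as it stands. The module is installed in compiled form; this text tells all that it offers.
- The arm moves only by the tool step_arm, never from a script. Its argument "increments" is a list of rows, each a list of 3 entries, a list of its own where there are three numbers: the opening in per cent of the stroke, from 0 (shut) to 100 (fully open), then the shift along the tool's x, y, z in mm, then the turn about the tool's z in degrees. In form: [[gripper, [dx, dy, dz], spin], ...]. A call has 1 to 12 rows; each row shifts and turns the commanded pose from where the row before left it, along the tool's axes as they then stand; what a row does not reach is not made up. A row lasts 1/10 s, in which the tool goes at most 50 mm and 8.59 degrees, less where a joint would pass 70% of its speed; a pose out of reach is approached as far as the arm can. A call with a gripper value outside its range is refused whole. The fingers move at their own pace and stop on an object; the grip force is fixed at half the most. Time passes only in rows, so rows that do not move let the fingers close. It gives the time, the measured TCP pose, the force and the opening at its end, in the units of the state.
- r.sense(): the state, without advancing time (a new reading comes with each control period).
- r.capture(name): name is "scene" or "top" or "wrist"; returns a dict with "img" (420x560x3 uint8, red, green, blue), "fx", "fy", "cx", "cy" (pixels), "k1" (the pictures are not rectified: a ray, as slopes to the right and down, at radius r is drawn at 1 + k1 r^2 times it, then the intrinsics apply), "origin" and "rotation" of the camera in the world; the wrist camera has in their place "mount" (4x4, takes a point from camera to tool coordinates, whose origin is the TCP and whose axes are the flange's). Camera axes: x right, y down, z forward; pixel columns grow to the right and rows downward; lengths in m; the calibration is good to about 2 mm. A picture is of the moment at which its call begins: read the wrist's pose just before it. There is no depth.
- r.finish_job(): hands the job in, once; it reports no verdict.
The state is a dict: "clock": time; "joints": joint angles; "joint_vel": joint speeds; "joint_efforts": joint torques, N m; "position": TCP position; "orientation": TCP orientation; "force": force on the tool from outside, world axes, zero at the start; "wrist_torque": the same for the moment, N m; "gripper_width": finger opening in m.
Only numpy, scipy, OpenCV 4.12 (cv2) and the standard library are available. Lean on these libraries where they do the work, as an engineer would, in place of code of your own. Each camera call takes 0.05 s, during which the arm holds its last target.

### The job

Put the spacer sleeve whose bore fits the gauge stand's post snugly fully down over that post and let go of it. Then press the stand's red spring-return paddle down past its first two clicks to the third, so the keeper bar covers the sleeve, and finish while still holding the paddle down there: it springs back if let go. Leave the other two sleeves, the mug, the tape roll, the spanner and the carton where they are.

Things in the scene. Friction and masses are not known exactly. Their poses are not given: they have to be found in the camera images.
- sleeve14_mid (a point): Centre, half-way up, of a loose plain steel spacer sleeve standing upright on the table: outside diameter 40 mm, height 30 mm, BORE 14 mm, about 0.16 kg. Too tight: does not go over the 20 mm post. Leave it. The three sleeves differ only in bore and are shuffled among three places. z points up along its axis.
- sleeve22_mid (a point): Centre, half-way up, of a loose plain steel spacer sleeve standing upright on the table: outside diameter 40 mm, height 30 mm, BORE 22 mm, about 0.16 kg. This is the one that fits the 20 mm post (1 mm clearance all round). The three sleeves differ only in bore and are shuffled among three places. z points up along its axis.
- sleeve30_mid (a point): Centre, half-way up, of a loose plain steel spacer sleeve standing upright on the table: outside diameter 40 mm, height 30 mm, BORE 30 mm, about 0.16 kg. Far too loose on the 20 mm post. Leave it. The three sleeves differ only in bore and are shuffled among three places. z points up along its axis.
- post_foot (a point): Foot of the stand's steel post: on its axis, on the base surface, 20 mm above the table. Axes are the stand's: x to the side where the paddle sticks out, y from the post to the lever column, z up. The post is 20 mm in diameter and rises 26 mm from here, its top 5 mm tapered to 12 mm. A sleeve fully down rests on the base, its centre 15 mm above here. Fingers at its x sides are clear of the keeper.
- stand: Green gauge stand, bolted down; origin under the centre of its base, on the table. Base 170 mm (x) by 300 mm (y) by 20 mm; same axes as post_foot, which lies at y -80 mm. Grey lever column at y +90 mm, 144 mm tall, 56 mm wide in y; keeper guide 48 x 34 mm, 70 mm tall, at y +22 mm.
- keeper_tip (a point): Middle of the underside of the yellow end of the flat steel keeper bar (26 mm wide, 10 mm thick, lying along the stand's y), 54 mm above the table. With the paddle up it is 47 mm from the post's axis on the +y side; it runs out over the post, towards -y, by as much as the paddle goes down, and passes 4 mm above a fully seated sleeve.
- paddle_top (a point): Centre of the top face of the red paddle, where to press straight down; moves with it. The face is level, 48 mm (stand's x) by 44 mm (y), 12 mm thick. With the paddle up it is 134 mm above the table, at +65 mm x and +170 mm y from the post's foot in the stand's axes. The column's nearest face is 45 mm from this point on its -x side.
- paddle: The red paddle itself, the part to press; its origin is inside the column, 65 mm from paddle_top in the stand's -x direction, level with the top face.
- lever (a joint): How far the paddle is pressed down, m: 0 up, 0.047 bottom stop. A spring pushes back with 4 N (up) to 10 N (bottom); three clicks, ridden over at 0.008, 0.022, 0.036, add up to 2 N, then ease off. Notches after them: 0.015, 0.029, 0.043 (third; counts from 0.040 to the stop); yellow, yellow, red marks on the column show the top face's height at each. No notch holds it: it returns when let go.
- mug: White mug, 80 mm across, 95 mm tall, handle to its +y, origin under its centre. Leave it.
- tape: Roll of clear tape lying flat, 96 mm across, 45 mm tall, origin under its centre. Leave it.
- spanner: Steel spanner lying flat, origin near its middle, x along it. Leave it.
- carton: Small cardboard carton 90 x 70 x 60 mm tall, origin under its centre. Leave it.
- sleeve22: The 22 mm sleeve itself (see sleeve22_mid); origin at the centre of its underside.
Things that resemble listed ones, but are neither listed nor needed, are in the scene too. What is shaped like the sleeve22 but pink or yellow is not meant.

How it is judged:
By the outcome, as a careful person would: the job done as asked, in the order asked, and still so for the second after the job is handed in, while the arm keeps its last pose, push and grip.
It also fails if it takes over 48 s, if anything falls off the work surface, if the arm or the gripper's body presses on something with over 40 N, if the wrist force passes 120 N, or if a joint passes its speed limit or range.

## Working session

There is one attempt and no reset: what is moved stays moved. The work goes in short steps, Python scripts to look and compute and a tool call to move; the robot and the scene stay as the last step left them, time stands still between calls to the robot, and variables do not carry over. Pictures are saved under pics/ and viewed, and the job is handed in when it is done.

Besides the shell and the picture viewer there is one more tool, called after "Call:" as name([rows], argument=value, ...), one row to a line, values as JSON. step_arm: Moves the arm, as the interface text tells. Its arguments: {"type":"object","properties":{"increments":{"type":"array","items":{"type":"array"}}},"required":["increments"]}

```bash
mkdir -p pics; python3 - <<'E'
from bench import r
import cv2
s=r.sense();print({k:(v if not hasattr(v,'tolist') else v.tolist()) for k,v in s.items()})
for n in ["scene","top","wrist"]:
    c=r.capture(n);cv2.imwrite(f"pics/a_{n}.png",c["img"][:,:,::-1])
    print(n,{k:v for k,v in c.items() if k!="img"})
E
```

```text
{'clock': 0.0, 'joints': [-78.64468009481493, 17.215397923180277, 87.17966574193055, 0.0007945820861620547, 75.66999254532648, -3.818603879993065], 'joint_vel': [0.021835518864542654, 0.0173373410834435, 0.059056156561985346, -0.017434628587004185, -0.05347492456658661, 0.02492115927122472], 'joint_efforts': [0.0038713579124305397, -53.18035125732422, -35.27339458465576, 0.07104283897206187, 0.024373886408284307, -9.426979431736981e-05], 'position': [0.14388747811277297, -0.5305791749981847, 0.20489322160546114], 'orientation': [-179.93513947571228, -0.005100532169226837, 15.173723796918647], 'force': [0.01587423511877476, 0.2805058926438552, 0.26830983169109207], 'wrist_torque': [0.07458678730761302, 0.0045765357175385655, 0.023079025620439057], 'gripper_width': 0.09403581369457371}
scene {'fx': 499.43645274250554, 'fy': 499.43645274250554, 'cx': 287.57742114696026, 'cy': 209.6246090269943, 'k1': 0.04620477014240257, 'origin': array([ 1.36234784, -0.36449143,  1.10528597]), 'rotation': array([-137.17960353,    0.14622652,   64.71930408])}
top {'fx': 441.50427226995436, 'fy': 441.50427226995436, 'cx': 288.45796431196175, 'cy': 207.763818480829, 'k1': -0.05088948395830041, 'origin': array([0.46137692, 0.04648068, 1.31470436]), 'rotation': array([-177.30731087,    0.67825605,  -89.29366548])}
wrist {'fx': 291.8662104188091, 'fy': 291.8662104188091, 'cx': 273.9523735444293, 'cy': 208.01529234402585, 'k1': -0.01681278079926162, 'mount': array([[-3.94664181e-04, -9.62053858e-01, -2.72859339e-01,
         8.04843032e-02],
       [ 9.99999791e-01, -2.39889796e-04, -6.00592215e-04,
        -1.20179671e-04],
       [ 5.12345886e-04, -2.72859519e-01,  9.62053751e-01,
        -1.79911242e-01],
       [ 0.00000000e+00,  0.00000000e+00,  0.00000000e+00,
         1.00000000e+00]])}
```

View pics/a_scene.png

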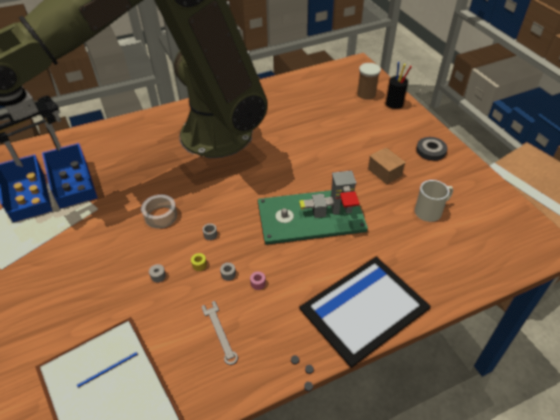

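View pics/a_top.png

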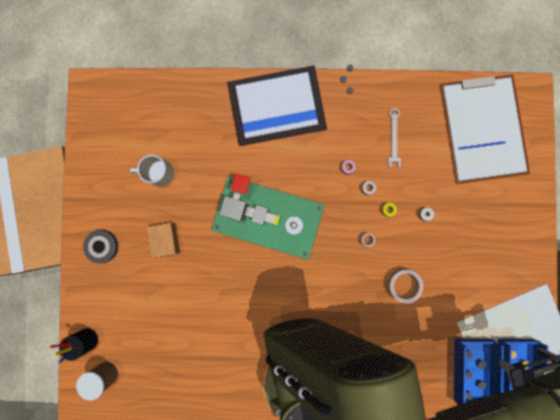

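View pics/a_wrist.png

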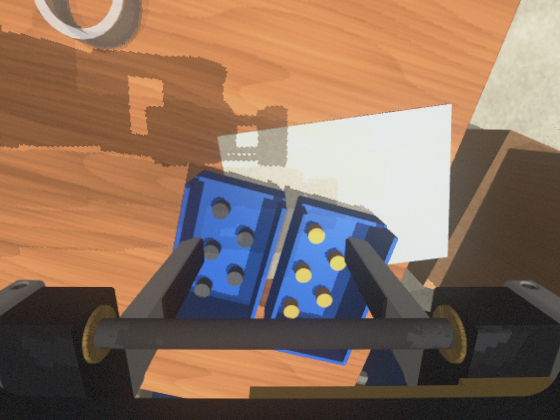

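The top view shows three grey sleeves at about (369,187), (427,214) and (368,240). The pink and yellow lookalikes are at (348,167) and (389,210), the post is at (294,226) and the red paddle at (241,184).

```bash
cat > h.py <<'E'
import numpy as np, cv2
from scipy.spatial.transform import Rotation as R
def und(c,u,v):
    x=(u-c["cx"])/c["fx"];y=(v-c["cy"])/c["fy"];X,Y=x,y
    for _ in range(20):
        k=1+c["k1"]*(X*X+Y*Y);X,Y=x/k,y/k
    return np.array([X,Y,1.])
def pose(c,s=None):
    if "mount" in c:
        T=np.eye(4);T[:3,:3]=R.from_euler("xyz",s["orientation"],degrees=True).as_matrix();T[:3,3]=s["position"]
        M=T@c["mount"];return M[:3,3],M[:3,:3]
    return np.array(c["origin"]),R.from_euler("xyz",c["rotation"],degrees=True).as_matrix()
def ray(c,u,v,s=None):
    o,Rm=pose(c,s);d=Rm@und(c,u,v);return o,d/np.linalg.norm(d)
def plane(c,u,v,z,s=None):
    o,d=ray(c,u,v,s);return o+d*(z-o[2])/d[2]
def proj(c,p,s=None):
    o,Rm=pose(c,s);q=Rm.T@(np.array(p)-o);x,y=q[0]/q[2],q[1]/q[2];k=1+c["k1"]*(x*x+y*y)
    return np.array([c["cx"]+c["fx"]*x*k,c["cy"]+c["fy"]*y*k])
E
python3 - <<'E'
from bench import r
from h import *
c=r.capture("top")
im=c["img"][:,:,::-1]
cv2.imwrite("pics/b1.png",cv2.resize(im[150:265,200:320],None,fx=6,fy=5.2*6/5.2*0.85,interpolation=cv2.INTER_CUBIC))
cv2.imwrite("pics/b2.png",cv2.resize(im[155:255,335:445],None,fx=6,fy=6,interpolation=cv2.INTER_CUBIC))
for u,v in [(369,187),(427,214),(368,240),(348,167),(389,210)]:
    print((u,v),plane(c,u,v,.03).round(4))
print("post",plane(c,294,226,.046).round(4),"pad",plane(c,241,184,.134).round(4))
# green base corners
hsv=cv2.cvtColor(c["img"],cv2.COLOR_RGB2HSV)
m=cv2.inRange(hsv,(50,80,40),(90,255,255))
m=cv2.morphologyEx(m,cv2.MORPH_CLOSE,np.ones((9,9),np.uint8))
cs,_=cv2.findContours(m,0,2);k=max(cs,key=cv2.contourArea);b=cv2.minAreaRect(k);bp=cv2.boxPoints(b)
P=[plane(c,*q,.02) for q in bp];print(bp.round(1),np.round(P,4),[round(float(np.linalg.norm(P[i]-P[i-1])),4) for i in range(4)],np.mean(P,0).round(4))
hm=cv2.inRange(hsv,(0,200,120),(4,255,255))|cv2.inRange(hsv,(175,180,120),(180,255,255))
cs,_=cv2.findContours(hm,0,2);k=max(cs,key=cv2.contourArea);print("red",cv2.minAreaRect(k),cv2.contourArea(k)); M=cv2.moments(k);print(plane(c,M['m10']/M['m00'],M['m01']/M['m00'],.134))
E
```

```text
(369, 187) [ 0.585  -0.1719  0.03  ]
(427, 214) [ 0.5082 -0.3417  0.03  ]
(368, 240) [ 0.4307 -0.1696  0.03  ]
(348, 167) [ 0.643  -0.1103  0.03  ]
(389, 210) [ 0.5185 -0.2305  0.03  ]
post [0.4686 0.0457 0.046 ] pad [0.5792 0.1896 0.134 ]
[[211.8 229.6]
 [227.9 176.1]
 [323.5 204.7]
 [307.4 258.2]] [[ 0.4553  0.287   0.02  ]
 [ 0.6137  0.2427  0.02  ]
 [ 0.5322 -0.0401  0.02  ]
 [ 0.3752  0.0053  0.02  ]] [0.2929, 0.1645, 0.2943, 0.1634] [0.4941 0.1237 0.02  ]
red ((237.99998474121094, 182.50001525878906), (10.28591251373291, 15.205260276794434), 26.56505012512207) 47.5
[0.59310868 0.19735488 0.134     ]
```

View pics/b1.png

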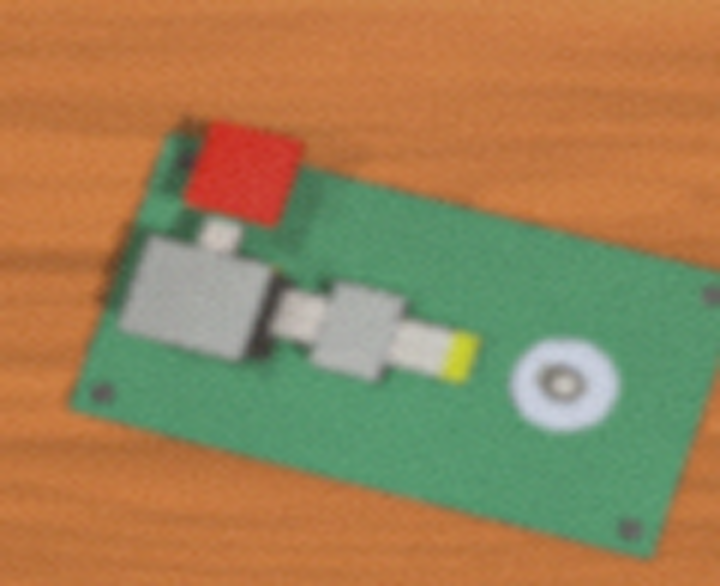

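View pics/b2.png

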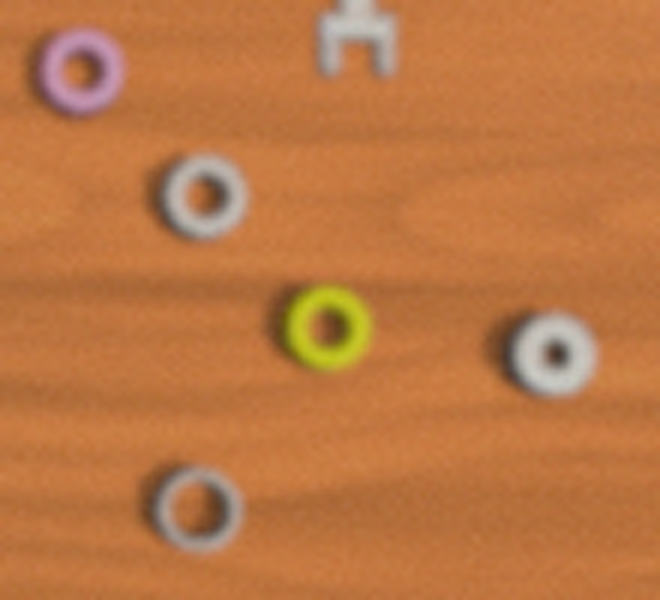

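The 22 mm sleeve has the middle bore, seen at (369,187) in the top view, which puts it at about (0.585,-0.172). Stand yaw is about -16°, and the post and paddle measurements agree with the given offsets. I'm moving above the sleeve.

Call:
step_arm([
  [100,[43,-19,0],0],
  [100,[43,-19,0],0],
  [100,[43,-19,0],0],
  [100,[43,-19,0],0],
  [100,[43,-19,0],0],
  [100,[43,-19,0],0],
  [100,[43,-19,0],0],
  [100,[43,-19,0],0],
  [100,[43,-19,0],0],
  [100,[43,-19,0],0],
  [100,[43,-19,0],0],
  [100,[43,-19,0],0],
])

```text
clock: 1.4
position: [0.5835, -0.1742, 0.2053]
orientation: [-180.0, 0.0, 15.2]
force: [0.4, -0.7, -0.3]
gripper_width: 0.094
```

Call:
step_arm([
  [100,[0,0,0],-8],
  [100,[0,0,0],-8],
  [100,[0,0,0],-8],
  [100,[0,0,0],-8],
  [100,[0,0,0],-8],
  [100,[0,0,0],-8],
  [100,[0,0,0],-8],
  [100,[0,0,0],-2.7],
  [100,[0,0,0],0],
  [100,[0,0,0],0],
])

```text
clock: 2.4
position: [0.5822, -0.1757, 0.2053]
orientation: [-180.0, -0.0, 73.8]
force: [0.1, 0.2, -0.0]
gripper_width: 0.0943
```

```bash
python3 - <<'E'
from bench import r
from h import *
s=r.sense();c=r.capture("wrist");print(s["position"],s["orientation"],s["force"],s["clock"])
cv2.imwrite("pics/c_w.png",c["img"][:,:,::-1])
print(proj(c,[.585,-.172,.03],s),proj(c,[.4686,.0457,.046],s))
E
```

```text
[ 0.58223692 -0.17572881  0.2053038 ] [-1.79984543e+02 -5.39720835e-05  7.37676101e+01] [ 0.08555541  0.1948668  -0.01585116] 2.4
[274.7763232  188.79305971] [108.43803166  25.53829906]
```

View pics/c_w.png

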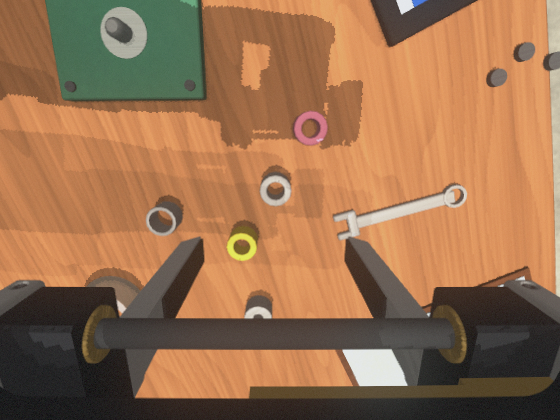

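The wrist view shows the 22 mm sleeve at about (275,189), as predicted. The post is at (118,30), and its upper stand edge runs off the frame. Next I measure the sleeve more exactly.

```bash
python3 - <<'E'
from bench import r
from h import *
s=r.sense();c=r.capture("wrist");im=c["img"]
p=cv2.cvtColor(im,cv2.COLOR_RGB2HSV)
x0,y0=245,160;sub=p[y0:222,x0:308]
m=((sub[...,1]<75)&(sub[...,2]>125)).astype(np.uint8)*255
cv2.imwrite("pics/d_m.png",np.hstack([cv2.resize(m,None,fx=6,fy=6,interpolation=0)[...,None].repeat(3,2),cv2.resize(im[y0:222,x0:308,::-1],None,fx=6,fy=6,interpolation=2)]))
cs,h=cv2.findContours(m,cv2.RETR_CCOMP,cv2.CHAIN_APPROX_NONE)
for k in cs:
    if len(k)>12:
        e=cv2.fitEllipse(k);u,v=e[0][0]+x0,e[0][1]+y0
        print(len(k),e,(u,v),plane(c,u,v,.03,s).round(4))
for dz in(0,):
  a=proj(c,[.585,-.172,.03],s);b=proj(c,[.605,-.172,.03],s);print("r px",np.linalg.norm(a-b))
t=r.capture("top");q=plane(c,275,188,.03,s);print(proj(t,q))
E
```

```text
86 ((30.046518325805664, 30.158601760864258), (29.835065841674805, 30.492216110229492), 83.76943969726562) (275.04651832580566, 190.15860176086426) [ 0.5848 -0.1738  0.03  ]
51 ((30.095823287963867, 30.424467086791992), (18.19469451904297, 18.381519317626953), 34.22126388549805) (275.09582328796387, 190.424467086792) [ 0.5848 -0.1741  0.03  ]
r px 16.147708960111245
[368.73315442 186.82163447]
```

View pics/d_m.png

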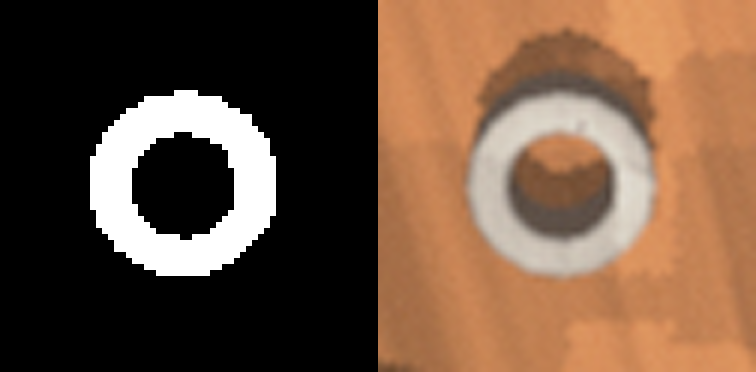

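The bore-to-outside ratio is 0.57, close to the 0.55 expected for 22 mm, and the centre is (0.5848,-0.174). I'm centring over it and descending.

Call:
step_arm([
  [75,[2.4,2,40],0],
  [75,[0,0,40],0],
  [75,[0,0,40],0],
  [75,[0,0,30],0],
  [75,[0,0,20],0],
  [75,[0,0,15],0],
  [75,[0,0,10],0],
  [75,[0,0,5],0],
  [75,[0,0,0],0],
  [75,[0,0,0],0],
])

```text
clock: 3.55
position: [0.5853, -0.1741, 0.0063]
orientation: [179.9, 0.0, 73.9]
force: [-0.3, 0.1, -0.5]
gripper_width: 0.0703
```

Call:
step_arm([
  [30,[0,0,0],0],
  [30,[0,0,0],0],
  [20,[0,0,0],0],
  [20,[0,0,0],0],
  [20,[0,0,0],0],
  [20,[0,0,0],0],
  [20,[0,0,0],0],
  [20,[0,0,0],0],
])

```text
clock: 4.35
position: [0.5849, -0.174, 0.0056]
orientation: [180.0, -0.0, 73.9]
force: [-1.3, 0.4, 3.6]
gripper_width: 0.039
```

Call:
step_arm([
  [20,[0,0,-15],0],
  [20,[0,0,-35],0],
  [20,[0,0,-40],0],
  [20,[0,0,-30],0],
  [20,[0,0,0],0],
  [20,[0,0,0],0],
])

```text
clock: 4.95
position: [0.5848, -0.1739, 0.1259]
orientation: [180.0, 0.0, 73.9]
force: [0.0, 0.2, -2.8]
gripper_width: 0.0385
```

```bash
python3 - <<'E'
from bench import r
from h import *
s=r.sense();c=r.capture("wrist");print(s["position"],s["orientation"],s["force"],s["clock"],s["gripper_width"])
cv2.imwrite("pics/e_w.png",c["img"][:,:,::-1])
p=s["position"]
print(proj(c,p+np.array([0,0,.0244]),s))
for P in([.4686,.0457,.046],):print(proj(c,P,s))
E
```

```text
[ 0.58483176 -0.17394277  0.12593536] [1.79954217e+02 1.88923650e-03 7.38721598e+01] [ 0.00953623  0.21059724 -2.77690886] 4.95 0.038503991987152965
[272.90556602 267.12497293]
[51.38918797 -4.39865696]
```

View pics/e_w.png

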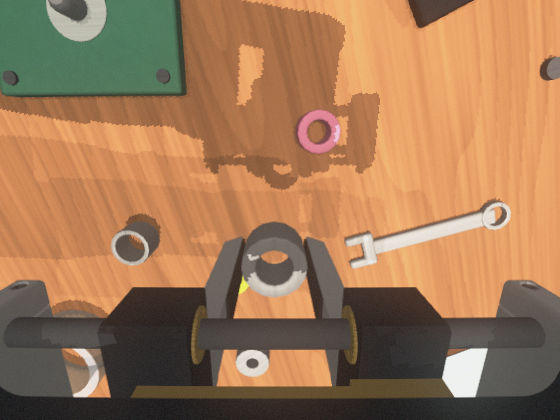

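The sleeve is held with its bore at about (275,264) in the wrist view, close to the prediction. I'm moving to a viewpoint short of the post.

Call:
step_arm([
  [20,[12,-17,0],0],
  [20,[24,-35,0],0],
  [20,[24,-35,0],0],
  [20,[24,-35,0],0],
  [20,[24,-35,0],0],
  [20,[11,-16,0],0],
  [20,[0,0,0],0],
  [20,[0,0,0],0],
  [20,[0,0,0],0],
])

```text
clock: 5.9
position: [0.4521, -0.0122, 0.125]
orientation: [-180.0, 0.0, 73.8]
force: [1.0, 0.0, -1.5]
gripper_width: 0.0388
```

```bash
python3 - <<'E'
from bench import r
from h import *
s=r.sense();c=r.capture("wrist");print(s["position"],s["orientation"],s["force"],s["clock"],s["gripper_width"])
cv2.imwrite("pics/f_w.png",c["img"][:,:,::-1])
p=s["position"]
print(proj(c,p+np.array([0,0,.0244]),s))
for P in([.4686,.0457,.046],[.4686,.0457,.02],[.5785,.1905,.134]):print(proj(c,P,s))
cv2.imwrite("pics/f_c.png",cv2.resize(c["img"][220:310,225:325,::-1],None,fx=6,fy=6,interpolation=2))
np.save("f.npy",c["img"])
t=r.capture("scene");cv2.imwrite("pics/f_s.png",cv2.resize(t["img"][150:260,240:390,::-1],None,fx=5,fy=5,interpolation=2))
E
```

```text
[ 0.45205868 -0.01220602  0.12497719] [-1.79956023e+02  1.14553766e-02  7.38361839e+01] [ 1.01485443  0.00322887 -1.4800681 ] 5.9 0.03880042296336372
[272.84295047 267.13101034]
[273.0019091  149.13344394]
[273.10783434 147.00550608]
[ 419.08107935 -222.35638213]
```

View pics/f_w.png

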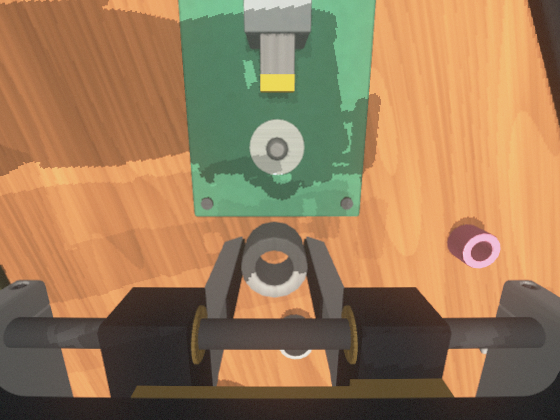

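View pics/f_c.png

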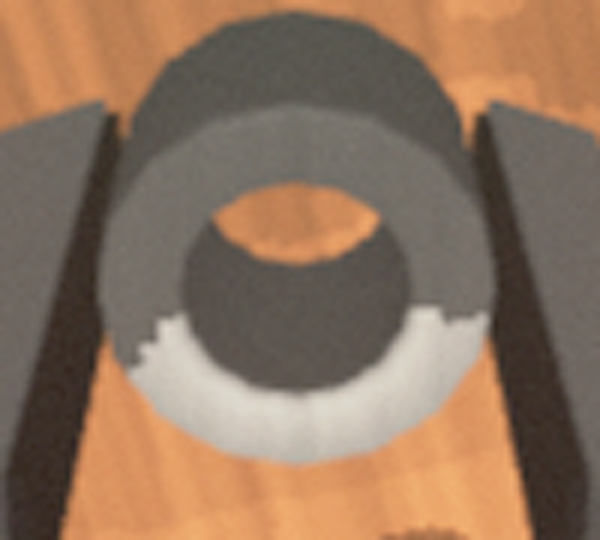

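The wrist view shows the disc and post at about (277,148) and the sleeve bore in hand at about (274.6,268). I'll measure both with this same camera so that any bias cancels.

```bash
python3 - <<'E'
from bench import r
from h import *
s=r.sense();c=r.capture("wrist");im=c["img"];hsv=cv2.cvtColor(im,cv2.COLOR_RGB2HSV)
cv2.imwrite("pics/g.png",cv2.resize(im[110:185,235:320,::-1],None,fx=8,fy=8,interpolation=2))
sub=hsv[110:185,235:320];
m=((sub[...,1]<70)).astype(np.uint8)*255
cs,_=cv2.findContours(m,0,cv2.CHAIN_APPROX_NONE);k=max(cs,key=cv2.contourArea);e=cv2.fitEllipse(cv2.convexHull(k));print("disc",e,e[0][0]+235,e[0][1]+110)
print(plane(c,e[0][0]+235,e[0][1]+110,.02,s), "r disc px per 20mm",)
S=plane(c,274.5,267.6,s["position"][2]+.0244,s);print("sleeve",S)
# yellow tip
y=cv2.inRange(hsv,(22,120,100),(35,255,255));y[150:]=0;cs,_=cv2.findContours(y,0,2);k=max(cs,key=cv2.contourArea);b=cv2.boxPoints(cv2.minAreaRect(k));print(b)
print([plane(c,*q,.064,s).round(4) for q in b])
g=cv2.inRange(hsv,(50,60,30),(95,255,255));g[217:]=0
# bottom corners edges
for v in(60,100,140,180):
    xs=np.where(g[v])[0];print(v,xs.min(),xs.max(),plane(c,xs.min(),v,.02,s).round(4),plane(c,xs.max(),v,.02,s).round(4))
E
```

```text
disc ((41.54194641113281, 36.56966018676758), (55.748008728027344, 56.85482406616211), 2.1742544174194336) 276.5419464111328 146.56966018676758
[0.47185469 0.04513403 0.02      ] r disc px per 20mm
sleeve [ 0.45286209 -0.01280503  0.14942625]
[[260.  74.]
 [294.  74.]
 [294.  91.]
 [260.  91.]]
[array([0.4753, 0.1039, 0.064 ]), array([0.5002, 0.0966, 0.064 ]), array([0.497 , 0.0849, 0.064 ]), array([0.4718, 0.0922, 0.064 ])]
60 183 370 [0.4128 0.1415 0.02  ] [0.5729 0.0949 0.02  ]
100 186 367 [0.4034 0.109  0.02  ] [0.5636 0.0625 0.02  ]
140 189 364 [0.3934 0.0744 0.02  ] [0.5537 0.0279 0.02  ]
180 192 360 [0.3826 0.0373 0.02  ] [ 0.5422 -0.009   0.02  ]
```

View pics/g.png

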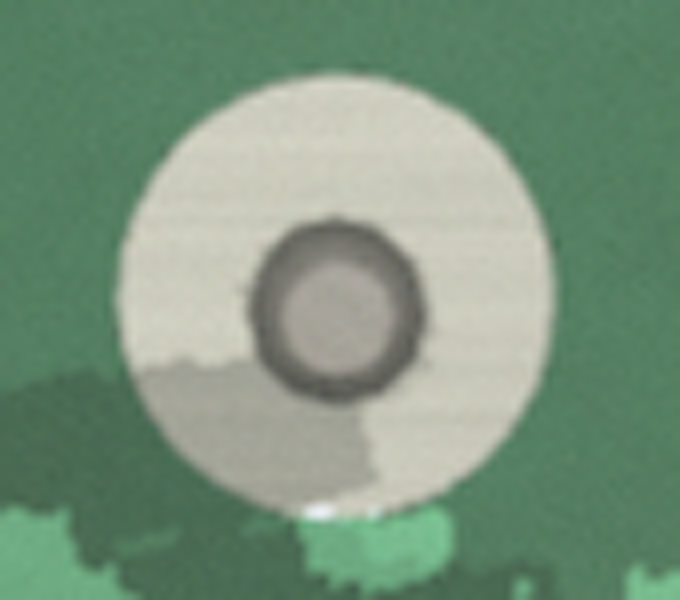

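Disc centre (276.9,146.9) puts the post at (0.472,0.045). The top view agrees within about 3 mm, and the stand's yaw comes out at 73.84°, equal to the tool's. I'll lower and re-measure close in, which cuts the bias.

Call:
step_arm([
  [20,[0,1,20],0],
  [20,[0,1,30],0],
  [20,[0,0,10],0],
  [20,[0,0,0],0],
  [20,[0,0,0],0],
  [20,[0,0,0],0],
])

```text
clock: 6.65
position: [0.4543, -0.0123, 0.0666]
orientation: [179.9, -0.0, 73.9]
force: [0.1, 0.0, -2.1]
gripper_width: 0.039
```

```bash
python3 - <<'E'
from bench import r
from h import *
s=r.sense();c=r.capture("wrist");im=c["img"];print(s["position"],s["force"],s["clock"])
cv2.imwrite("pics/i1.png",im[:,:,::-1])
cv2.imwrite("pics/i2.png",cv2.resize(im[85:315,215:335,::-1],None,fx=2.6*2,fy=2.6,interpolation=2))
for n,u,v,z in [("x",0,0,0)]: pass
cv2.imwrite("pics/i3.png",cv2.resize(im[70:170,220:335,::-1],None,fx=6,fy=6,interpolation=2))
cv2.imwrite("pics/i4.png",cv2.resize(im[220:310,225:325,::-1],None,fx=6,fy=6,interpolation=2))
print(proj(c,[.4719,.045,.02],s),proj(c,[.4719,.045,.046],s))
E
```

```text
[ 0.454337   -0.01226822  0.06658041] [ 0.11750912  0.03523432 -2.08548866] 6.65
[274.24366209 152.91376672] [274.34748374 156.36957071]
```

View pics/i3.png

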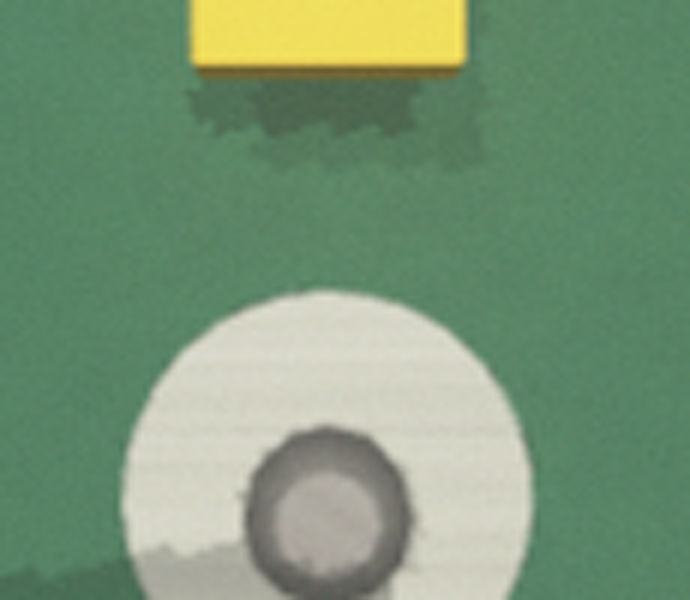

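View pics/i4.png

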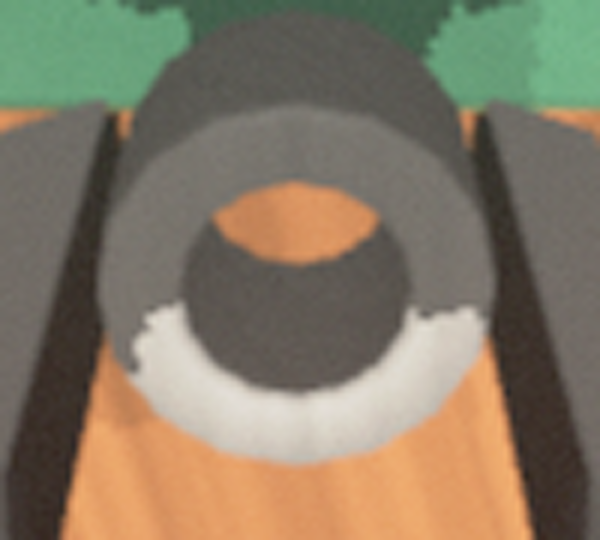

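```bash
python3 - <<'E'
from bench import r
from h import *
s=r.sense();c=r.capture("wrist")
P=plane(c,274.7,157,.046,s);S=plane(c,274.5,267.6,s["position"][2]+.0244,s)
d=P-S;t=R.from_euler("xyz",s["orientation"],degrees=True).as_matrix()
print(P,S,(t.T@np.array([d[0],d[1],0])*1000).round(2))
d=P-s["position"];print((t.T@np.array([d[0],d[1],0])*1000).round(2))
E
```

```text
[0.47192878 0.04455997 0.046     ] [ 0.45504158 -0.01280076  0.09089041] [5.979e+01 2.900e-01 2.000e-02]
[5.948e+01 1.200e+00 2.000e-02]
```

Call:
step_arm([
  [20,[15,0.5,0],0],
  [20,[25,0,0],0],
  [20,[14.7,0,0],0],
  [20,[5,0,0],0],
  [20,[0,0,0],0],
  [20,[0,0,6],0],
  [20,[0,0,6],0],
  [20,[0,0,3],0],
  [20,[0,0,3],0],
  [20,[0,0,0],0],
])

```text
clock: 7.75
position: [0.4705, 0.0449, 0.047]
orientation: [-180.0, 0.0, 73.9]
force: [0.3, -0.6, -2.3]
gripper_width: 0.0388
```

Call:
step_arm([
  [20,[0,0,3],0],
  [20,[0,0,3],0],
  [20,[0,0,0],0],
  [20,[0,0,0],0],
])

```text
clock: 8.15
position: [0.4707, 0.0451, 0.0414]
orientation: [-180.0, 0.0, 73.9]
force: [-0.6, 0.3, -1.5]
gripper_width: 0.0388
```

The sleeve's bottom is past the taper with no contact force, so I'm going on down.

Call:
step_arm([
  [20,[0,0,4],0],
  [20,[0,0,4],0],
  [20,[0,0,3],0],
  [20,[0,0,2.5],0],
  [20,[0,0,1.5],0],
  [20,[0,0,0],0],
  [20,[0,0,0],0],
])

```text
clock: 8.85
position: [0.4708, 0.0451, 0.0265]
orientation: [180.0, -0.0, 73.9]
force: [0.8, 0.3, -1.6]
gripper_width: 0.0389
```

```bash
python3 - <<'E'
from bench import r
from h import *
s=r.sense();c=r.capture("wrist");im=c["img"];print(s["position"],s["force"],s["clock"])
cv2.imwrite("pics/j1.png",im[:,:,::-1])
E
```

```text
[0.47077971 0.04506112 0.02650863] [ 0.83483749  0.30480786 -1.55254396] 8.85
```

View pics/j1.png

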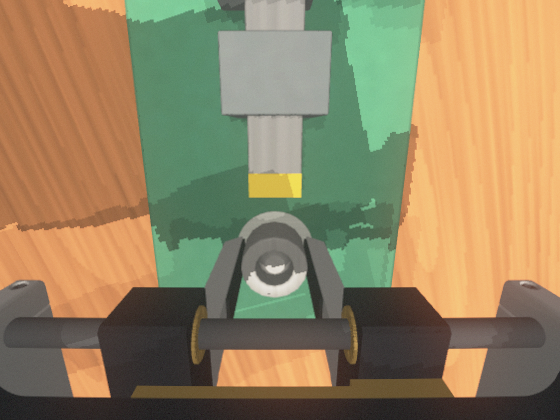

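The post top shows inside the bore at (272,268), so the sleeve is on the post about 1 mm above the base. I'll lower the last millimetre, then release with a limited opening so the fingers stay clear.

Call:
step_arm([
  [20,[0,0,0.7],0],
  [20,[0,0,0.7],0],
  [20,[0,0,0],0],
  [20,[0,0,0],0],
])

```text
clock: 9.3
position: [0.4708, 0.0451, 0.0255]
orientation: [180.0, -0.0, 73.9]
force: [-3.1, -0.1, 6.0]
gripper_width: 0.0389
```

Call:
step_arm([
  [50,[0,0,0],0],
  [60,[0,0,0],0],
  [70,[0,0,0],0],
  [70,[0,0,0],0],
  [70,[0,0,0],0],
  [70,[0,0,0],0],
  [70,[0,0,-20],0],
  [70,[0,0,-30],0],
  [70,[0,0,0],0],
  [70,[0,0,0],0],
])

```text
clock: 10.3
position: [0.4709, 0.045, 0.0752]
orientation: [179.9, -0.0, 73.9]
force: [0.2, -0.5, -0.0]
gripper_width: 0.0658
```

```bash
python3 - <<'E'
from bench import r
from h import *
s=r.sense();c=r.capture("wrist");im=c["img"];print(s["position"],s["force"],s["clock"])
cv2.imwrite("pics/k1.png",im[:,:,::-1])
print(proj(c,[.4712,.045,.05],s),proj(c,[.4712,.045,.046],s))
E
```

```text
[0.47085353 0.04504065 0.07520073] [ 1.85687952e-01 -4.96883746e-01 -3.19074569e-04] 10.3
[273.53463772 236.21813459] [273.53710139 234.30685425]
```

View pics/k1.png

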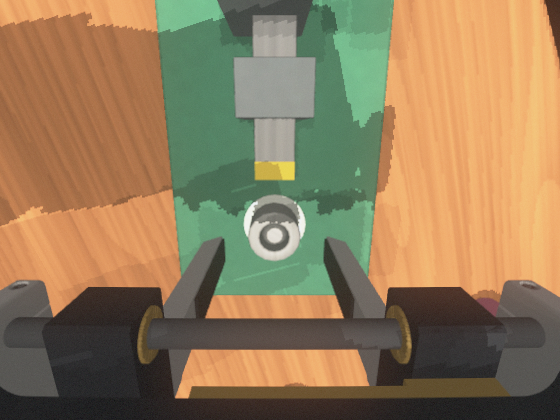

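The sleeve is seated: contact came at TCP z 0.0255, and it sits concentric with the post at (274,236). The paddle should be at post + 65x + 170y = (0.580,0.190). I'm rising, shutting the gripper and going over.

Call:
step_arm([
  [70,[0,0,-40],0],
  [40,[0,0,-45],0],
  [0,[0,0,-40],0],
  [0,[25,10,0],0],
  [0,[40,15,0],0],
  [0,[40,15,0],0],
  [0,[40,15,0],0],
  [0,[25,10,0],0],
  [0,[0,0,0],0],
  [0,[0,0,0],0],
  [0,[0,0,0],0],
])

```text
clock: 11.45
position: [0.5799, 0.1895, 0.1995]
orientation: [-180.0, 0.0, 73.8]
force: [0.6, 0.3, 0.3]
gripper_width: 0.0005
```

```bash
python3 - <<'E'
from bench import r
from h import *
s=r.sense();c=r.capture("wrist");im=c["img"];print(s["position"],s["orientation"],s["force"],s["clock"],s["gripper_width"])
cv2.imwrite("pics/l1.png",im[:,:,::-1])
print(proj(c,[.5804,.1904,.134],s))
t=r.capture("scene");cv2.imwrite("pics/l2.png",cv2.resize(t["img"][140:250,240:390,::-1],None,fx=5,fy=5,interpolation=2))
E
```

```text
[0.57994514 0.18950079 0.19950573] [-1.79950473e+02  3.58082133e-02  7.38348973e+01] [0.59221102 0.30201824 0.34891736] 11.45 0.0004891288101287622
[273.50990893 218.49413266]
```

View pics/l1.png

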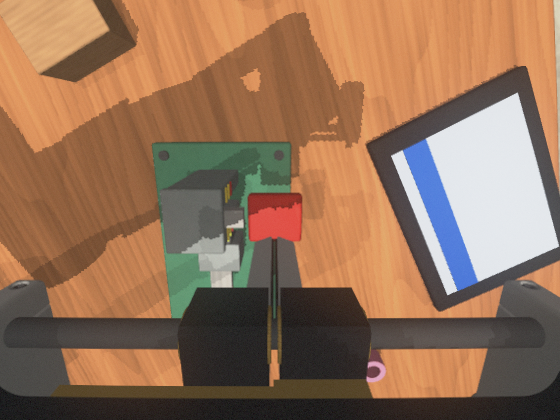

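View pics/l2.png

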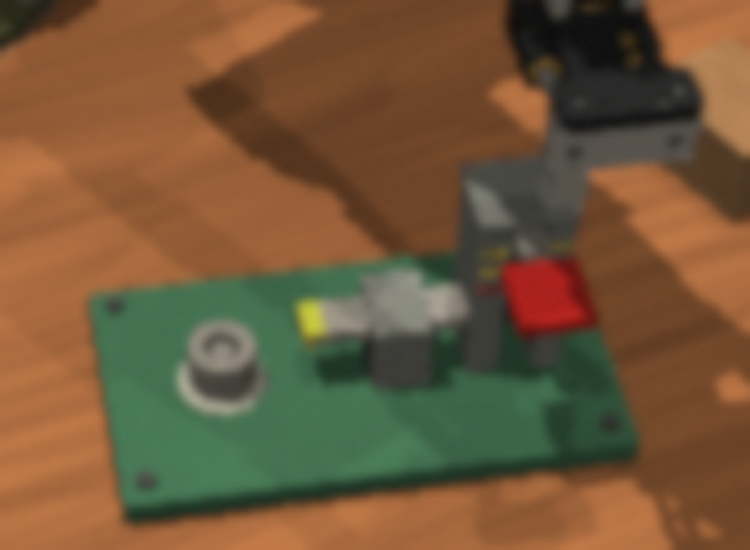

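The paddle's top is centred at (274,218), exactly as predicted, and the scene view shows the sleeve flat on its disc. I'm pressing down.

Call:
step_arm([
  [0,[0,1,30],0],
  [0,[0,0,25],0],
  [0,[0,0,5],0],
  [0,[0,0,4],0],
  [0,[0,0,4],0],
  [0,[0,0,3],0],
  [0,[0,0,3],0],
  [0,[0,0,0],0],
  [0,[0,0,0],0],
])

```text
clock: 12.45
position: [0.5819, 0.19, 0.1273]
orientation: [179.9, -0.0, 73.9]
force: [-1.3, -0.8, 5.1]
gripper_width: 0.0004
```

Call:
step_arm([
  [0,[0,0,4],0],
  [0,[0,0,4],0],
  [0,[0,0,4],0],
  [0,[0,0,4],0],
  [0,[0,0,4],0],
  [0,[0,0,0],0],
])

```text
clock: 13.05
position: [0.5819, 0.19, 0.1066]
orientation: [179.9, -0.0, 73.9]
force: [-1.7, -2.3, 7.1]
gripper_width: 0.0004
```

Call:
step_arm([
  [0,[0,0,4],0],
  [0,[0,0,4],0],
  [0,[0,0,4],0],
  [0,[0,0,3],0],
  [0,[0,0,1.2],0],
  [0,[0,0,0],0],
  [0,[0,0,0],0],
  [0,[0,0,0],0],
])

```text
clock: 13.85
position: [0.5819, 0.19, 0.0911]
orientation: [179.9, -0.0, 73.9]
force: [-2.3, -3.0, 9.0]
gripper_width: 0.0007
```

```bash
python3 - <<'E'
from bench import r
from h import *
s=r.sense();c=r.capture("wrist");im=c["img"];print(s["position"],s["orientation"],s["force"],s["clock"],s["gripper_width"])
cv2.imwrite("pics/m1.png",im[:,:,::-1])
t=r.capture("scene");cv2.imwrite("pics/m2.png",cv2.resize(t["img"][140:250,240:390,::-1],None,fx=5,fy=5,interpolation=2))
t=r.capture("top");cv2.imwrite("pics/m3.png",t["img"][:,:,::-1])
E
```

```text
[0.58194369 0.19004414 0.09111373] [ 1.79900487e+02 -4.75325580e-02  7.38679172e+01] [-2.34769402 -2.98075519  8.96824686] 13.85 0.000730426197665186
```

View pics/m1.png

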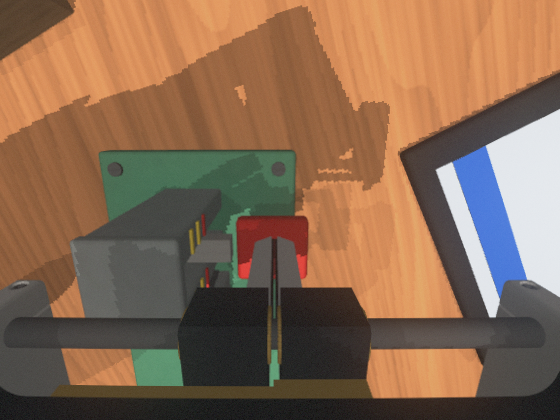

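View pics/m2.png

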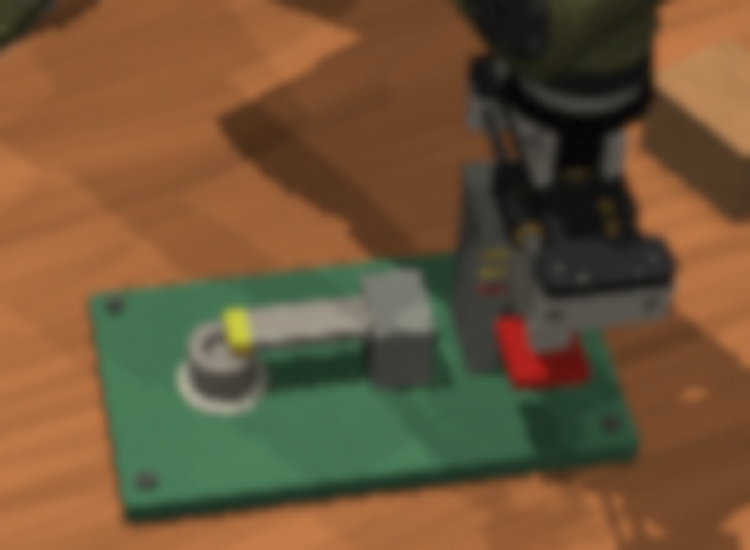

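View pics/m3.png

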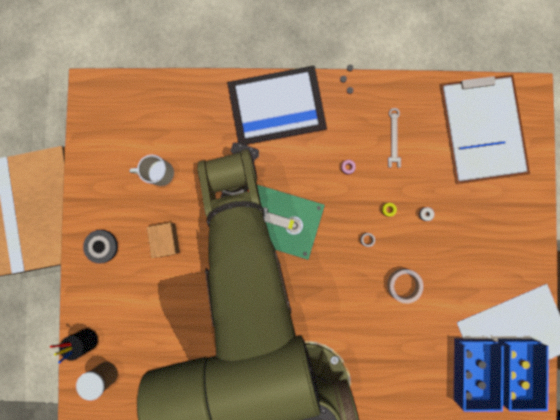

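Call:
step_arm([
  [0,[0,0,0.6],0],
  [0,[0,0,0],0],
  [0,[0,0,0],0],
  [0,[0,0,0],0],
])

```text
clock: 14.4
position: [0.5819, 0.19, 0.0905]
orientation: [179.9, -0.0, 73.9]
force: [-1.3, -1.9, 9.7]
gripper_width: 0.0005
```

```bash
python3 - <<'E'
from bench import r
from h import *
s=r.sense();c=r.capture("top");print(s["position"],s["force"],s["clock"])
hsv=cv2.cvtColor(c["img"],cv2.COLOR_RGB2HSV)
y=cv2.inRange(hsv,(22,120,100),(35,255,255))[210:240,270:310];M=cv2.moments(y,True)
P=plane(c,M['m10']/M['m00']+270,M['m01']/M['m00']+210,.064);d=P-np.array([.469,.0455,.064]);print(P,"along stand y",d[0]*.278+d[1]*.961)
print(r.finish_job())
E
```

```text
[0.58190884 0.19003952 0.09049458] [-1.33663924 -1.94347679  9.68223897] 14.4
[0.47370472 0.0544307  0.064     ] along stand y 0.009890318193978507
the job is handed in; nothing more can be done
None
```

The 22 mm sleeve is fully down over the post and released. The paddle is held past the third click with the keeper bar over the sleeve, and I handed the job in at about 14.4 s.

- **Sleeve choice and seating:** I picked the 22 mm sleeve by its bore-to-outside ratio, about 0.57 in the image against 0.55 expected. It went down without resistance until it met the base, with the tool at 25.5 mm, where seating was expected. After release it sat concentric with the post.
- **Paddle:** I pressed it with the shut fingers and they are still holding it. The top face is at about 90.5 mm, so it is down about 43.5 mm (the third notch counts from 40 to 47 mm), with 9.7 N pushing back.
- **Keeper bar:** The top and scene views show it out over the sleeve. In the top view, the middle of the yellow end is about 10 mm short of the post's axis along the stand. I took this as consistent with the expected 4 mm for the tip, though that camera is only good to about 2 mm.
- **Everything else:** In the last top view the other two sleeves, mug, tape roll, spanner and carton look unmoved.
- **Disagreement:** The top and wrist cameras differed by about 3 mm on where the post was. I used the wrist camera for both the sleeve and the post, and the fit worked.

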